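# Find the perished rubber mount

## Task

Three look-alike rubber sandwich mounts from the sole press stand on the bench; one has gone soft. Squeeze them across their steel plates to find the soft one, carry it gripped that way and set it down upright inside the blue tray; leave the two firm ones standing where they are.

Things in the scene. Friction and masses are not known exactly. Their poses are not given: they have to be found in the camera images.
- mount_1: One of three look-alike mounts: a black rubber block between two upright steel plates, 60 mm long (own x), 40 mm wide over the plates (own y), 36 mm tall (own z), about 0.2 kg. Origin: centre of its underside when not squeezed. Squeeze it across the plates, fingers closing along own y. Exactly one of the three is soft; looks do not show which.
- mount_2: Another of the three, same size, axes and origin as mount_1. Whichever mount is firm keeps its 40 mm width within 1 mm under any grip. The soft one starts to give at 1 N, is 4 mm narrower at 4 N and stops at 8 mm narrower (32 mm wide) from 7 N up; it springs back when let go and can be carried squeezed.
- mount_3: Another of the three look-alike mounts: same size, axes and origin as mount_1, soft or firm as described under the other two.
- scrap_tray: Open shallow blue tray, 140 mm (own x) by 180 mm (own y), 28 mm tall, walls and floor 3 mm thick; fixed to the bench. Origin: centre of its underside; z up.
- mount_1_plate (a point): Centre of the outer face of mount_1's second steel plate; 20 mm from the mount's middle along its own -y and 18 mm up while unsqueezed; it comes nearer the other plate if the mount gives.
- mount_2_plate (a point): Centre of the outer face of mount_2's second steel plate; 20 mm from the mount's middle along its own -y and 18 mm up while unsqueezed; it comes nearer the other plate if the mount gives.
- mount_3_plate (a point): Centre of the outer face of mount_3's second steel plate; 20 mm from the mount's middle along its own -y and 18 mm up while unsqueezed; it comes nearer the other plate if the mount gives.
Not all that is in view belongs to the job. What is shaped like the mount_3 but yellow is not meant.

How it is judged:
By the outcome, as a careful person would: the job done as asked, in the order asked, and still so for the second after the job is handed in, with the robot touching nothing.
It also fails if it takes over 54 s, if anything falls off the work surface, if the arm or the gripper's body presses on something with over 40 N, if the wrist force passes 120 N, or if a joint passes its speed limit or range.

## Robot

A 6-joint arm with a two-finger parallel gripper is mounted at the origin on a cart in front of the work surface, level with it; the furniture and walls round the work are solid. World frame = base frame: x ahead of the robot, y to its left, z up, the work surface at z = 0. Lengths are in mm, angles in rad, forces in N, time in s.
With the tool pointing down it reaches from about 275 to 850 mm from the base axis. Payload 19 kg.
Tool frame: the origin (TCP) lies midway between the tips of the shut fingers; the grasp point (between the pads) lies manip.grip_depth behind it (manip.grip_depth is the distance from the TCP to the grasp point, in mm); z points along the fingers, y is the line along which they close (so a half turn about z gives the same grasp; the last joint's range is limited). The gripper opens to 85 mm and grips with 20 to 120 N. Pads are 22 mm wide; open, the fingers measure 114 mm over their backs; the gripper's body (76 mm by 85 mm) begins 54 mm behind the grasp point. The pads swing forward as they close: fully open they stand 13 mm farther back than shut.
Start: joints at [1.046, 0.15, 1.437, -0, 1.554, -0.134], TCP at [219.035, 531.614, 231.267] pointing down, gripper open.
Joint ranges: [-2.8, 2.8], [-0.68, 2.1], [0.12, 2.68], [-1.39, 4.53], [0.16, 2.79], [-2.81, 2.81]. Speed limits (rad/s): [1.89, 1.89, 2.22, 3.01, 3.01, 3.01].

## Interface

Orientations are given as a unit quaternion [x, y, z, w].
In Python, from cell import manip, camera, camera_model gives the robot as it stands.
- The arm moves only by the shell command python3 -m pendant 'ROWS' [FORCE]. ROWS is JSON, a list of rows, each a list of 7 numbers: the closure, from -1 (fully open) to 1 (shut), so that 0 is half open, then the shift along the tool's x, y, z each as a share of 200 mm, from -1 to 1, then the turn, a rotation vector about the tool's x, y, z each as a share of 30 degrees, from -1 to 1. In form: [[fingers, tx, ty, tz, ax, ay, az], ...]. A call has 1 to 12 rows; each row shifts and turns the commanded pose from where the row before left it, along the tool's axes as they then stand; what a row does not reach is not made up. A row lasts 1/12 s, in which the tool goes at most 41.7 mm and 7.16 degrees, less where a joint would pass 70% of its speed; a pose out of reach is approached as far as the arm can. A call with a number of a shift or a turn outside -1 to 1 is refused whole. A call with a gripper value outside its range is refused whole. The fingers move at their own pace and stop on an object; FORCE is the grip in N (left out, the last holds). Time passes only in rows, so rows that do not move let the fingers close. It gives the time, the measured TCP pose, the force, the opening and the grip force at its end, in the units of the state.
- manip.get_obs(): the state, without advancing time (a new reading comes with each control period).
- camera(name): name is "scene" or "top" or "wrist"; returns the picture (400x640x3 uint8, red, green, blue); there is no depth.
- camera_model(name): a dict with "K" (3x3 intrinsics, pixels), "R" (3x3) and "t" (3): a world point X has camera coordinates R X + t. Camera axes: x right, y down, z forward; pixel columns grow to the right and rows downward; lengths in mm; the calibration is good to about 2 mm. The wrist camera is an equidistant fisheye: a pixel r from the principal point sees the ray r / f radians off the axis. A picture is of the moment at which its call begins: read the wrist's pose just before it. camera_model takes no time and is no camera call; for the wrist camera it gives the pose at the moment of the call.
- manip.hand_in(): hands the job in; it is judged then, once.
The state is a dict: "time": time; "joints": joint angles; "dq": joint speeds; "joint_torque": joint torques, N m; "tcp_pos": TCP position; "tool_rot": TCP orientation; "ft_force": force on the tool from outside, world axes, zero at the start; "torque": the same for the moment, N m; "opening": finger opening in mm; "grip_force": force on a finger pad.
Only numpy, scipy, OpenCV 4.12 (cv2) and the standard library are available. Lean on these libraries where they do the work, as an engineer would, in place of code of your own. Each camera call takes 0.05 s, during which the arm holds its last target. There are 200 camera calls.

## Working session

There is one attempt and no reset: what is moved stays moved. The work goes in short steps, Python scripts to look and compute and a shell command to move; the robot and the scene stay as the last step left them, time stands still between calls to the robot, and variables do not carry over. Pictures are saved under pics/ and viewed, at most 10 in all, crops included, and the job is handed in when it is done.

```bash
ls; mkdir -p pics; python3 - <<'E'
from cell import manip,camera,camera_model
import cv2
for n in ("top","scene"):
    m=camera_model(n);print(n,m)
    cv2.imwrite(f"pics/{n}0.png",camera(n)[:,:,::-1])
print(manip.get_obs(),manip.grip_depth)
E
```

```text
pics
top {'K': array([[389.40268983,   0.        , 319.2499693 ],
       [  0.        , 389.40268983, 198.96262809],
       [  0.        ,   0.        ,   1.        ]]), 'R': array([[ 0.01323769, -0.99950842,  0.02841984],
       [-0.9911715 , -0.01686658, -0.13150887],
       [ 0.13192357, -0.02642806, -0.99090753]]), 't': array([-263.68864921,  529.62103825,  831.59263781])}
scene {'K': array([[416.89641848,   0.        , 320.7846973 ],
       [  0.        , 416.89641848, 202.33104247],
       [  0.        ,   0.        ,   1.        ]]), 'R': array([[ 0.78307516, -0.62172849, -0.01571543],
       [-0.3600899 , -0.43264572, -0.82653067],
       [ 0.50707845,  0.6528946 , -0.56267227]]), 't': array([-554.76650564,  123.23620978,  820.16225793])}
{'time': 0.1, 'joints': array([ 1.04597908e+00,  1.50903968e-01,  1.43792721e+00, -5.54084043e-06,
        1.55381462e+00, -1.34031644e-01]), 'dq': array([ 0.00122593,  0.0004459 , -0.00154951,  0.0016432 , -0.00057717,
       -0.0002631 ]), 'joint_torque': array([ 4.75289533e-03, -7.14383626e+01, -5.71798253e+01,  3.07546850e-05,
        7.11594723e-03, -1.47210299e-04]), 'tcp_pos': array([218.95306072, 531.44599018, 230.77387189]), 'tool_rot': array([ 1.94151800e-01,  9.80971356e-01, -4.99153488e-04, -1.67724143e-04]), 'ft_force': array([-0.23841281, -0.4235846 , -0.10112434]), 'torque': array([ 0.01481064,  0.01086712, -0.00397366]), 'grip_force': 0.0, 'opening': 85.34206526774744} 18.700000000000003
```

View pics/top0.png

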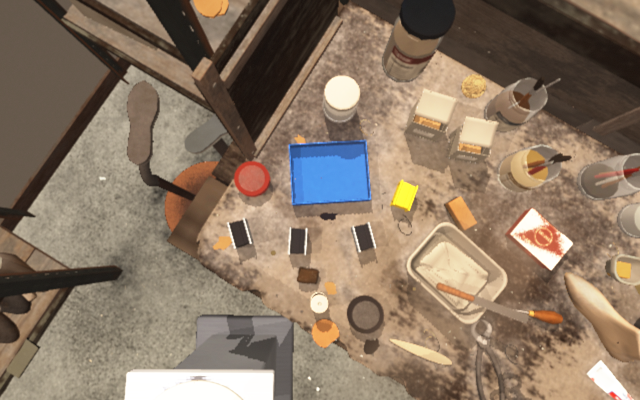

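View pics/scene0.png

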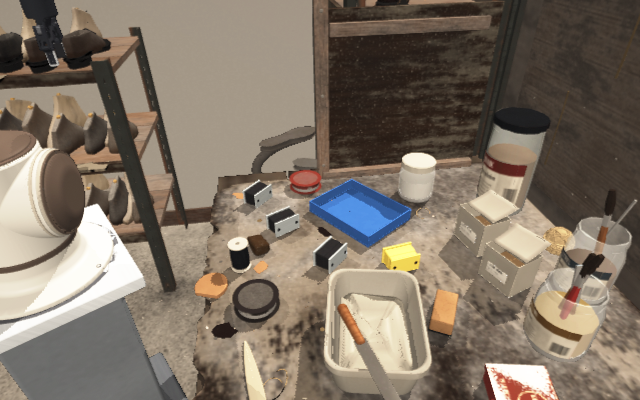

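Candidates in the top view are black blocks with steel plates at (239,233), (298,241) and (363,237). The look-alikes are the yellow block at (404,195), which is excluded, and the brown lump at (308,275), which has no plates. The tray is at (330,172).

```bash
cat >h.py <<'E'
import numpy as np,cv2
from cell import manip,camera,camera_model
def ray(m,uv,z,fish=False):
    K,R,t=m["K"],m["R"],m["t"]
    p=np.array([(uv[0]-K[0,2])/K[0,0],(uv[1]-K[1,2])/K[1,1]])
    if fish:
        a=np.hypot(*p); d=np.r_[p*(np.sin(a)/max(a,1e-9)),np.cos(a)]
    else: d=np.r_[p,1]
    d=R.T@d; c=-R.T@t
    return c+d*(z-c[2])/d[2]
E
python3 - <<'E'
from h import *
m=camera_model("top")
im=cv2.imread("pics/top0.png")
cv2.imwrite("pics/crop0.png",cv2.resize(im[210:265,220:385],None,fx=4.8,fy=4.8,interpolation=cv2.INTER_CUBIC))
for c in [(239,233),(298,241),(363,237)]:
    print(c,ray(m,c,36).round())
for c in [(290,143),(368,141),(371,203),(293,205)]:
    print(c,ray(m,c,28).round())
E
```

```text
(239, 233) [455. -80.  36.]
(298, 241) [ 440. -210.   36.]
(363, 237) [ 450. -354.   36.]
(290, 143) [ 664. -187.   28.]
(368, 141) [ 672. -367.   28.]
(371, 203) [ 528. -373.   28.]
(293, 205) [ 520. -197.   28.]
```

View pics/crop0.png

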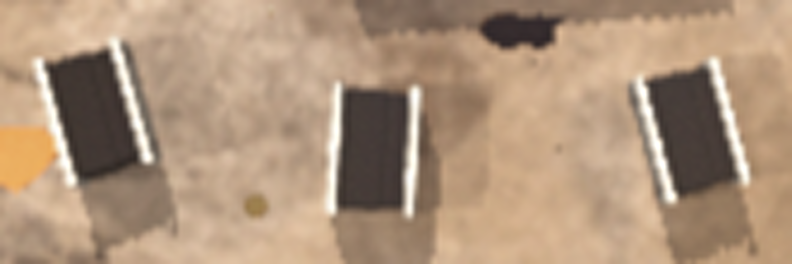

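The crop shows three upright mounts with white plates, near x=95, 373 and 692. All are black, none yellow.

```bash
python3 - <<'E'
from h import *
m=camera_model("top")
Q=dict(A=[(36,60),(119,40),(154,162),(68,186)],B=[(335,84),(420,88),(411,215),(330,212)],C=[(637,78),(717,60),(749,184),(669,200)])
for k,q in Q.items():
    P=np.array([ray(m,((u+.5)/4.8-.5+220,(v+.5)/4.8-.5+210),36)[:2] for u,v in q])
    d=(P[0]-P[3]+P[1]-P[2])/2; w=(P[1]-P[0]+P[2]-P[3])/2
    print(k,P.mean(0).round(1),"len",np.linalg.norm(d).round(1),"wid",np.linalg.norm(w).round(1),"ang long",np.degrees(np.arctan2(d[1],d[0])).round(1),"wid ang",np.degrees(np.arctan2(w[1],w[0])).round(1))
from scipy.spatial.transform import Rotation as R
print(R.from_quat(manip.get_obs()["tool_rot"]).as_matrix().round(3))
E
```

```text
A [455.5 -80.4] len 59.2 wid 39.6 ang long 17.3 wid ang -74.5
B [ 440.1 -209. ] len 58.4 wid 38.2 ang long -2.0 wid ang -91.6
C [ 451.  -356.2] len 58.4 wid 38.1 ang long 14.6 wid ang -77.3
[[-0.925  0.381 -0.001]
 [ 0.381  0.925 -0.001]
 [ 0.    -0.001 -1.   ]]
```

```bash
cat >>h.py <<'E'
from scipy.spatial.transform import Rotation
def delta(x,y,z,ang):
    "shift in tool shares to world target; turn share about tool z so tool x points at ang deg (no flip)"
    o=manip.get_obs(); M=Rotation.from_quat(o["tool_rot"]).as_matrix()
    d=M.T@(np.array([x,y,z])-o["tcp_pos"])/200
    cur=np.degrees(np.arctan2(M[1,0],M[0,0]))
    print("t",round(o["time"],2),"pos",o["tcp_pos"].round(1),"yaw",cur.round(1),"tilt",np.round(M[:,2],3),"open",round(o["opening"],1),"F",o["ft_force"].round(1))
    print("shift",d.round(3),"turn",-((ang-cur+180)%360-180)/30)
E
python3 -m pendant '[[-1,-0.13,-0.14,0,0,0,0],[-1,-0.13,-0.14,0,0,0,0],[-1,-0.13,-0.14,0,0,0,0],[-1,-0.13,-0.14,0,0,0,0],[-1,-0.13,-0.14,0,0,0,0],[-1,-0.13,-0.14,0,0,0,0],[-1,-0.13,-0.14,0,0,0,0],[-1,-0.13,-0.14,0,0,0,0],[-1,-0.13,-0.14,0,0,0,0],[-1,-0.13,-0.14,0,0,0,0],[-1,-0.13,-0.14,0,0,0,0],[-1,-0.13,-0.14,0,0,0,0]]'
python3 -c "from h import *;delta(455.5,-80.4,150,196.4)"
```

```text
time: 1.1
tcp_pos: [379.5, 100.3, 231.3]
tool_rot: [0.194, 0.981, 0.0, 0.0]
ft_force: [0.9, 1.1, 0.3]
opening: 85.6
grip_force: 0.0
t 1.1 pos [379.5 100.3 231.3] yaw 157.6 tilt [ 0. -0. -1.] open 85.6 F [0.9 1.1 0.3]
shift [-0.695 -0.691  0.407] turn -1.2928483816804799
```

```bash
python3 -m pendant '[[-1,-0.115,-0.115,0.067,0,0,0],[-1,-0.115,-0.115,0.067,0,0,0],[-1,-0.115,-0.115,0.067,0,0,0],[-1,-0.115,-0.115,0.067,0,0,0],[-1,-0.115,-0.115,0.067,0,0,0],[-1,-0.115,-0.115,0.067,0,0,0],[-1,0,0,0,0,0,-0.215],[-1,0,0,0,0,0,-0.215],[-1,0,0,0,0,0,-0.215],[-1,0,0,0,0,0,-0.215],[-1,0,0,0,0,0,-0.215],[-1,0,0,0,0,0,-0.215]]'
python3 -m pendant '[[-1,0,0,0,0,0,0],[-1,0,0,0,0,0,0]]'
python3 - <<'E'
from h import *
delta(455.5,-80.4,150,196.4)
m=camera_model("wrist");print(m)
im=camera("wrist")[:,:,::-1].copy()
cv2.imwrite("pics/w1.png",im)
E
```

```text
time: 2.1
tcp_pos: [454.4, -78.0, 150.6]
tool_rot: [-0.145, 0.989, 0.0, -0.0]
ft_force: [0.8, -0.2, 0.1]
opening: 85.4
grip_force: 0.0
time: 2.27
tcp_pos: [454.4, -78.0, 150.8]
tool_rot: [-0.14, 0.99, 0.0, -0.0]
ft_force: [0.8, -0.0, -0.9]
opening: 84.9
grip_force: 0.0
t 2.27 pos [454.4 -78.  150.8] yaw -163.9 tilt [-0.  0. -1.] open 84.9 F [ 0.8 -0.  -0.9]
shift [-0.002 -0.013  0.004] turn -0.009907280328422984
{'K': array([[309.70691629,   0.        , 318.93177968],
       [  0.        , 309.70691629, 206.9265587 ],
       [  0.        ,   0.        ,   1.        ]]), 'R': array([[-2.77941349e-01,  9.60597886e-01, -5.54575960e-04],
       [ 9.26099906e-01,  2.68112874e-01,  2.65432572e-01],
       [ 2.55122656e-01,  7.32610943e-02, -9.64129266e-01]]), 't': array([ 200.77913345, -414.80074939,  190.31201717])}
```

View pics/w1.png

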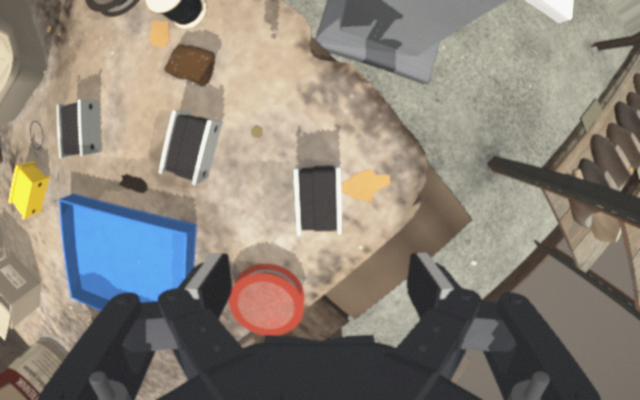

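The wrist view shows mount A's top at about (294,170)–(342,233), between the fingers and nearly aligned. The red lid is behind it at (267,298), and the tray is at the left.

```bash
cat >>h.py <<'E'
def rect(m,q,z=36,fish=True):
    P=np.array([ray(m,p,z,fish)[:2] for p in q])
    d=(P[0]-P[3]+P[1]-P[2])/2; w=(P[1]-P[0]+P[2]-P[3])/2
    print(P.mean(0).round(1),"len",np.linalg.norm(d).round(1),"wid",np.linalg.norm(w).round(1),"ang long",np.degrees(np.arctan2(d[1],d[0])).round(1),"wid",np.degrees(np.arctan2(w[1],w[0])).round(1))
E
python3 - <<'E'
from h import *
m=camera_model("wrist")
rect(m,[(294,168),(339,166),(342,232),(299,234)])
rect(m,[(174,112),(211,122),(197,183),(161,173)])
rect(m,[(59,104),(79,103),(85,155),(62,157)])
im=cv2.imread("pics/w1.png")
cv2.imwrite("pics/w1c.png",cv2.resize(im[150:250,270:370],None,fx=5,fy=5,interpolation=cv2.INTER_CUBIC))
E
```

```text
[454.6 -77.8] len 58.9 wid 38.0 ang long -160.6 wid 108.8
[ 440.5 -205. ] len 56.5 wid 37.7 ang long 178.6 wid 89.3
[ 451.2 -350.5] len 56.7 wid 36.0 ang long -161.5 wid 102.1
```

View pics/w1c.png

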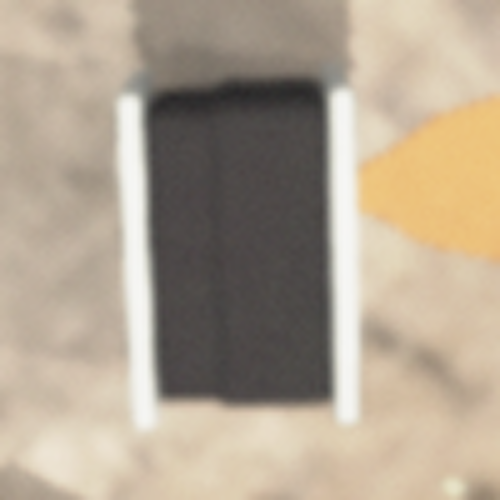

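The crop confirms mount A is upright. Its top corners are at (293.4,168.8), (340.6,167.6), (342,234.4) and (296.6,235.6).

```bash
python3 - <<'E'
from h import *
rect(camera_model("wrist"),[(293.4,168.8),(340.6,167.6),(342,234.4),(296.6,235.6)])
delta(454.8,-78.6,2,197.4)
E
```

```text
[456.  -77.7] len 59.7 wid 40.0 ang long -162.0 wid 107.6
t 2.32 pos [454.5 -78.  150.8] yaw -163.9 tilt [-0. -0. -1.] open 85.3 F [-0.5  0.2  0.9]
shift [-0.001 -0.003  0.744] turn -0.044520045148359104
```

```bash
python3 -m pendant '[[-1,0,0,0,0,0,-0.045],[-1,0,0,0.18,0,0,0],[-1,0,0,0.18,0,0,0],[-1,0,0,0.18,0,0,0],[-1,0,0,0.12,0,0,0],[-1,0,0,0.08,0,0,0],[-1,0,0,0,0,0,0]]'
python3 -m pendant '[[1,0,0,0,0,0,0],[1,0,0,0,0,0,0],[1,0,0,0,0,0,0],[1,0,0,0,0,0,0],[1,0,0,0,0,0,0],[1,0,0,0,0,0,0],[1,0,0,0,0,0,0],[1,0,0,0,0,0,0]]' 20
python3 -m pendant '[[1,0,0,0,0,0,0],[1,0,0,0,0,0,0],[1,0,0,0,0,0,0],[1,0,0,0,0,0,0]]' 20
```

```text
time: 2.9
tcp_pos: [452.7, -77.5, -0.1]
tool_rot: [-0.153, 0.988, 0.001, -0.002]
ft_force: [-0.3, 0.4, -0.0]
opening: 85.3
grip_force: 0.0
time: 3.57
tcp_pos: [455.3, -78.3, 4.2]
tool_rot: [-0.153, 0.988, -0.001, 0.001]
ft_force: [-1.5, -0.6, 9.4]
opening: 31.3
grip_force: 19.6
time: 3.9
tcp_pos: [455.3, -78.4, 4.2]
tool_rot: [-0.153, 0.988, -0.001, 0.001]
ft_force: [-2.2, -0.2, 9.8]
opening: 31.6
grip_force: 19.6
```

The opening is 31.6 mm under 20 N, so mount A is the soft one (a firm mount would stay near 40 mm). I'll raise the grip to 30 N and lift.

```bash
python3 -m pendant '[[1,0,0,0,0,0,0],[1,0,0,0,0,0,0],[1,0,0,-0.04,0,0,0],[1,0,0,-0.1,0,0,0],[1,0,0,-0.12,0,0,0],[1,0,0,-0.12,0,0,0],[1,0,0,-0.12,0,0,0],[1,0,0,0,0,0,0],[1,0,0,0,0,0,0]]' 30
python3 - <<'E'
from h import *
T=[ray(camera_model("top"),c,28)[:2] for c in [(290,143),(368,141),(371,203),(293,205)]]
print(np.mean(T,0))
delta(590,-281,104,197.5)
E
```

```text
time: 4.65
tcp_pos: [455.1, -78.3, 104.5]
tool_rot: [-0.153, 0.988, -0.001, 0.001]
ft_force: [-0.8, 0.2, -3.6]
opening: 31.0
grip_force: 30.5
[ 596.03015691 -281.10390948]
t 4.65 pos [455.1 -78.3 104.5] yaw -162.3 tilt [ 0.003 -0.001 -1.   ] open 31.0 F [-0.8  0.2 -3.6]
shift [-0.335 -1.171  0.006] turn 0.005202214740359068
```

```bash
python3 -m pendant '[[1,-0.02,-0.07,0,0,0,0],[1,-0.037,-0.13,0,0,0,0],[1,-0.037,-0.13,0,0,0,0],[1,-0.037,-0.13,0,0,0,0],[1,-0.037,-0.13,0,0,0,0],[1,-0.037,-0.13,0,0,0,0],[1,-0.037,-0.13,0,0,0,0],[1,-0.037,-0.13,0,0,0,0],[1,-0.036,-0.12,0,0,0,0],[1,-0.02,-0.07,0,0,0,0],[1,0,0,0,0,0,0],[1,0,0,0,0,0,0]]'
python3 - <<'E'
from h import *
delta(590,-281,8,197.5)
a=camera("wrist");b=camera("top")[100:300,200:420]
cv2.imwrite("pics/w2.png",np.hstack([cv2.resize(a,(480,300)),cv2.resize(b,(320,300))])[:,:,::-1])
E
```

```text
time: 5.65
tcp_pos: [588.9, -281.3, 101.1]
tool_rot: [-0.153, 0.988, 0.001, -0.001]
ft_force: [-0.1, -0.1, -2.6]
opening: 31.2
grip_force: 30.6
t 5.65 pos [ 588.9 -281.3  101.1] yaw -162.4 tilt [-0.002  0.001 -1.   ] open 31.2 F [-0.1 -0.1 -2.6]
shift [-0.006 -0.001  0.465] turn 0.003601559796292501
```

View pics/w2.png

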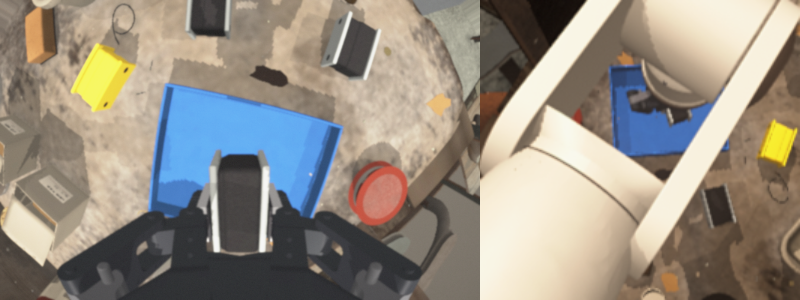

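The wrist view shows the mount held upright over the tray, at about (240,200) in the left half. Now lowering it.

```bash
python3 -m pendant '[[1,0,0,0.08,0,0,0],[1,0,0,0.14,0,0,0],[1,0,0,0.12,0,0,0],[1,0,0,0.06,0,0,0],[1,0,0,0.03,0,0,0],[1,0,0,0,0,0,0],[1,0,0,0,0,0,0]]'
python3 -m pendant '[[1,0,0,0.01,0,0,0],[1,0,0,0.01,0,0,0],[1,0,0,0,0,0,0],[1,0,0,0,0,0,0]]'
```

```text
time: 6.33
tcp_pos: [589.7, -280.8, 18.0]
tool_rot: [-0.154, 0.988, -0.0, 0.0]
ft_force: [0.1, 0.6, -1.7]
opening: 30.9
grip_force: 30.6
time: 6.67
tcp_pos: [589.5, -280.8, 13.3]
tool_rot: [-0.153, 0.988, -0.0, 0.0]
ft_force: [0.4, -0.2, -2.2]
opening: 31.3
grip_force: 30.6
```

```bash
python3 -m pendant '[[1,0,0,0.01,0,0,0],[1,0,0,0.01,0,0,0],[1,0,0,0,0,0,0],[1,0,0,0,0,0,0]]'
python3 -m pendant '[[1,0,0,0.006,0,0,0],[1,0,0,0,0,0,0],[1,0,0,0,0,0,0]]'
```

```text
time: 7.0
tcp_pos: [589.3, -280.7, 8.7]
tool_rot: [-0.153, 0.988, 0.0, -0.0]
ft_force: [-0.2, 1.0, -1.4]
opening: 30.6
grip_force: 30.6
time: 7.25
tcp_pos: [589.3, -280.7, 7.7]
tool_rot: [-0.153, 0.988, -0.0, -0.0]
ft_force: [-0.5, -0.3, -2.7]
opening: 30.7
grip_force: 30.6
```

```bash
python3 -m pendant '[[1,0,0,0.006,0,0,0],[1,0,0,0,0,0,0],[1,0,0,0,0,0,0]]'
python3 -m pendant '[[1,0,0,0.005,0,0,0],[1,0,0,0,0,0,0],[1,0,0,0,0,0,0]]'
```

```text
time: 7.5
tcp_pos: [589.5, -280.9, 7.3]
tool_rot: [-0.153, 0.988, -0.0, 0.0]
ft_force: [-3.5, 1.3, 7.7]
opening: 30.9
grip_force: 31.1
time: 7.75
tcp_pos: [589.6, -280.9, 7.3]
tool_rot: [-0.154, 0.988, -0.0, 0.0]
ft_force: [-8.7, 4.3, 19.3]
opening: 31.3
grip_force: 31.9
```

It is in contact with the tray floor. I'll ease off, open and withdraw.

```bash
python3 -m pendant '[[1,0,0,-0.006,0,0,0],[1,0,0,0,0,0,0],[-1,0,0,0,0,0,0],[-1,0,0,0,0,0,0],[-1,0,0,0,0,0,0],[-1,0,0,0,0,0,0],[-1,0,0,0,0,0,0],[-1,0,0,0,0,0,0],[-1,0,0,0,0,0,0],[-1,0,0,0,0,0,0]]'
python3 -m pendant '[[-1,0,0,-0.05,0,0,0],[-1,0,0,-0.12,0,0,0],[-1,0,0,-0.18,0,0,0],[-1,0,0,-0.18,0,0,0],[-1,0,0,-0.18,0,0,0],[-1,0.1,0,-0.15,0,0,0],[-1,0.15,0,0,0,0,0],[-1,0.15,0,0,0,0,0],[-1,0.15,0,0,0,0,0],[-1,0.15,0,0,0,0,0],[-1,0,0,0,0,0,0],[-1,0,0,0,0,0,0]]'
python3 - <<'E'
from h import *
a=camera("wrist");b=camera("scene")[130:300,200:450]
cv2.imwrite("pics/w3.png",np.hstack([cv2.resize(a,(400,272)),cv2.resize(b,(400,272))])[:,:,::-1])
E
```

```text
time: 8.58
tcp_pos: [589.4, -280.7, 6.7]
tool_rot: [-0.154, 0.988, -0.0, -0.0]
ft_force: [0.0, -0.2, -0.2]
opening: 85.6
grip_force: 0.0
time: 9.58
tcp_pos: [455.1, -323.7, 180.0]
tool_rot: [-0.153, 0.988, -0.001, 0.0]
ft_force: [0.6, 0.8, 1.0]
opening: 85.2
grip_force: 0.0
```

View pics/w3.png

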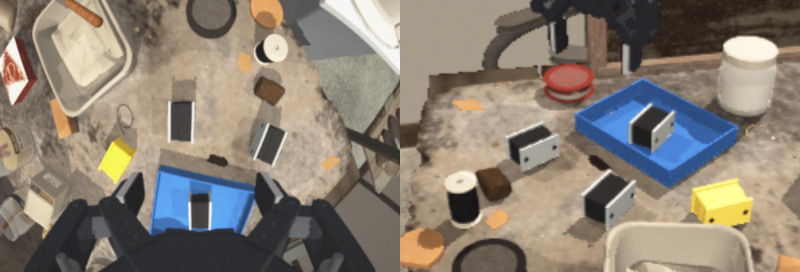

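The mount stands upright inside the tray, at (652,125) in the right half. The other two are still standing in place at (532,147) and (608,195), and the gripper is clear of everything.

```bash
python3 -c "
from cell import manip
print(manip.hand_in())"
```

```text
the job is handed in; nothing more can be done
None
```

The soft mount, the leftmost in the overhead view (it gave to 31.6 mm at 20 N), now stands upright in the blue tray; I never squeezed or touched the other two, since exactly one is soft, and I handed the job in at about 10 s.

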